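# Slide the battery box home against its charger

## Robot

A 6-joint arm with a two-finger parallel gripper is mounted at the origin on the work surface. World frame = base frame: x ahead of the robot, y to its left, z up, the work surface at z = 0. Lengths are in m, angles in rad, forces in N, time in s.
With the tool pointing down it reaches from about 0.325 to 0.775 m from the base axis. Payload 9.3 kg.
Tool frame: the origin (TCP) lies at the very end of the fingers, on their centre line; the grasp point (between the pads) lies 19 mm behind it; z points along the fingers, x is the direction in which the jaws open and shut, and the axes are right-handed (so a half turn about z gives the same grasp; the last joint's range is limited). The gripper opens to 85 mm and grips with 20 to 120 N. Pads are 22 mm wide; open, the fingers measure 114 mm over their backs; the gripper's body (76 mm by 85 mm) begins 54 mm behind the grasp point. The pads swing forward as they close: fully open they stand 13 mm farther back than shut.
Start: joints at [0.979, 0.259, 0.021, 1.334, 0, 1.418], TCP at [0.234, 0.498, 0.198] pointing down, gripper open.
Joint ranges: [-3.04, 3.04], [-0.91, 1.82], [-1.04, 1.36], [-1.92, 1.95], [-1.52, 1.45], [-3.14, 3.14]. Speed limits (rad/s): [2.22, 2.22, 2.79, 3.14, 3.14, 3.14].

## Interface

Orientations are given as a unit quaternion [w, x, y, z].
In Python, from cell import move_ptp, move_straight, goto_joints, gripper_open, gripper_close, pause, solve_ik, read_state, camera, IKError, close_job gives the robot as it stands. The module is installed in compiled form; this text tells all that it offers. Calls block until the motion is done:
- move_ptp(position, orientation): joint-space move of the TCP to a pose.
- move_straight(position, rot=None, speed=0.15): straight line of the TCP; rot=None keeps the orientation; speed is the mean speed in m/s.
- goto_joints(angles): joint-space move.
- gripper_open() and gripper_close(strength=None): open the fingers fully, or close them until they stop; strength is the grip in N (None keeps the last).
- pause(seconds).
- solve_ik(position, orientation): joint angles nearest the present ones, or None.
- read_state(): the state.
- camera(name): name is "scene" or "side" or "wrist"; returns a dict with "color" (400x640x3 uint8, blue, green, red), "z_map" (400x640 float32, m along the optical axis (not along the pixel's ray), 0 where there is no reading), "fx", "fy", "cx", "cy" (pixels), "eye" and "rotation" of the camera in the world. Camera axes: x right, y up, looking along -z (the intrinsics and any distortion apply to the point x, -y, -z); pixel columns grow to the right and rows downward; lengths in m; the calibration is good to about 2 mm. The wrist camera is an equidistant fisheye: a pixel r from the principal point sees the ray r / f radians off the axis. A picture is of the moment at which its call begins.
A pose or a line that the arm cannot do raises IKError and nothing moves.
- close_job(): hands the job in, once; it reports no verdict.
The state is a dict: "time_s": time; "joint_positions": joint angles; "dq": joint speeds; "effort": joint torques, N m; "position": TCP position; "tcp_rot": TCP orientation; "force": force on the tool from outside, world axes, zero at the start; "ft_torque": the same for the moment, N m; "finger_gap": opening from 0.0 (shut) to 1.0 (fully open).
Only numpy, scipy, OpenCV 4.12 (cv2) and the standard library are available. Lean on these libraries where they do the work, as an engineer would, in place of code of your own. Each camera call takes 0.05 s, during which the arm holds its last target.

## Task

Push the tall, heavy battery box across the bench until the foot of its contact side sits flush against the charger's stop bar, centred between the two dark strips on the bench. Push only on its low base section, never on the case above, so that it slides and stays upright; do not lift, drag by the handle or tip it. Leave the dishes, beaker, tube rack and bottle where they are and move the hand clear at the end.

Things in the scene. Friction and masses are not known exactly. Their poses are not given: they have to be found in the camera images.
- battery: Tall battery box loose on the bench, 1.3 to 1.7 kg, sliding force about 4 to 12 N, up to 20 N to start it. Origin: centre of its underside; z up. Its base is a black block 140 mm (x) by 120 mm (y), 45 mm high, with vertical sides; the -y side has two brass contacts and goes against the stop bar, the +y side is to be pushed on.
- case: The grey case fixed on top of that base (same origin and axes as the battery box): centred, 110 mm (x) by 76 mm (y), 114 by 80 mm near its top, from 45 to 200 mm above the bench, so the base sticks out 20 to 22 mm beyond it on the +y and -y sides; a steel bar handle on top reaches 238 mm. Not to be touched.
- dock_stop (a point): Charger, fixed: point at bench level at the middle of the front face of its dark steel stop bar (220 mm along x, 32 mm high, 20 mm thick). y points out of that face towards the battery box, x along the bar. Behind the bar: a grey housing 190 mm wide, 120 mm high, from 20 to 120 mm behind the face.
- dock_home (a point): Point on the bench where the battery box's origin is when home: 60 mm out (y) from dock_stop, same axes; the box's axes are then parallel to these. Two flat dark strips on the bench run 150 mm out from the bar along y, one each side, 170 mm apart between inner edges, centred on this point in x.
- dishes: Two stacked clear round dishes with orange filling, 60 mm across, 32 mm high in all; origin under the centre. Bystander.
- beaker: Translucent open beaker, 84 mm across, 110 mm high; origin under the centre. Bystander.
- rack: Yellow lattice tube rack with some capped tubes, 62 mm (x) by 144 mm (y), 82 mm high with tubes; origin under the centre. Bystander.
- bottle: Clear bottle with green cap, 64 mm across, 190 mm high; origin under the centre. Bystander.
Things that resemble listed ones, but are neither listed nor needed, are in the scene too. What is meant by the battery is not blue or red, and is the smaller of those in its own colour.

How it is judged:
At the end, for the whole second after the job is handed in: The battery box stands upright and still on the bench, its base within 7 mm of the stop bar's face and parallel to it within 0.07 rad, centred on the bar within 15 mm (so between the strips) (y of battery in the frame of dock_stop between 0.05 and 0.067 m and x of battery in the frame of dock_stop between -0.015 and 0.015 m and angle between the x axis of battery and the x axis of dock_stop, either way round below 0.07 rad and angle between battery's own z axis and vertical below 0.04 rad and height (world z) of battery below 0.005 m and linear speed of battery below 0.01 m/s); the robot touches nothing.
It fails at once if the battery box is tipped (more than 0.12 rad) (angle between battery's own z axis and vertical above 0.12 rad).
It fails at once if the battery box is lifted (height (world z) of battery above 0.012 m).
It fails at once if the robot pushes on or holds the case or its handle instead of the base (more than 3 N) (contact force between any of the fingers, the arm and case above 3 N).
It fails at once if the dishes, beaker, tube rack or bottle are displaced by more than 20 mm (distance of any of dishes, beaker, rack, bottle from where it was at the start of the episode above 0.02 m).
It also fails if it takes over 51 s, if anything falls off the work surface, if the arm or the gripper's body presses on something with over 40 N, if the wrist force passes 120 N, or if a joint passes its speed limit or range.

## Working session

There is one attempt and no reset: what is moved stays moved. The work goes in short steps, each a Python script; the robot and the scene stay as the last script left them, time stands still between calls to the robot, and variables do not carry over. Pictures are saved under pics/ and viewed, and the job is handed in when it is done.

```bash
mkdir -p pics; cat > h.py <<'E'
import numpy as np, cv2
from cell import *
def snap(n,f):
    c=camera(n); cv2.imwrite(f'pics/{f}.png',c['color']); np.savez(f'pics/{f}.npz',**{k:np.array(v) for k,v in c.items()}); return c
def rays(c,uv):
    uv=np.atleast_2d(np.array(uv,float)); 
    d=np.c_[(uv[:,0]-c['cx'])/c['fx'],-(uv[:,1]-c['cy'])/c['fy'],-np.ones(len(uv))]
    R=np.array(c['rotation']); 
    if R.shape!=(3,3):
        from scipy.spatial.transform import Rotation as Ro
        R=Ro.from_quat(R[[1,2,3,0]]).as_matrix()
    return d@R.T
def at_z(c,uv,z):
    d=rays(c,uv); e=np.array(c['eye']); t=(z-e[2])/d[:,2]; return e+t[:,None]*d
def by_depth(c,uv):
    d=rays(c,uv); zz=np.array([c['z_map'][int(v),int(u)] for u,v in np.atleast_2d(uv)]); return np.array(c['eye'])+zz[:,None]*d
def cloud(c):
    v,u=np.mgrid[0:400,0:640]; uv=np.c_[u.ravel(),v.ravel()]; P=np.array(c['eye'])+c['z_map'].reshape(-1,1)*rays(c,uv); P[c['z_map'].ravel()==0]=np.nan; return P.reshape(400,640,3)
def load(f): return dict(np.load(f'pics/{f}.npz'))
E
python3 - <<'E'
from h import *
for n in('scene','side'):
    c=snap(n,n+'0'); print(n,{k:v for k,v in c.items() if k not in('color','z_map')})
print(read_state())
E
```

```text
scene {'fx': 473.9510697130012, 'fy': 473.9510697130012, 'cx': 314.08952235530484, 'cy': 192.78691440759755, 'eye': array([ 0.70063223, -0.28714024,  1.33439416]), 'rotation': array([0.95795341, 0.1630989 , 0.03842725, 0.23291061])}
side {'fx': 411.55220809855115, 'fy': 411.55220809855115, 'cx': 328.93635989075113, 'cy': 198.2542272326928, 'eye': array([ 0.3281224 , -1.06772234,  0.9066389 ]), 'rotation': array([ 0.88893602,  0.45059776, -0.03600652, -0.07387788])}
{'time_s': 0.1, 'joint_positions': array([9.79373775e-01, 2.59181333e-01, 2.08819572e-02, 1.33372580e+00,
       1.96773829e-05, 1.41819361e+00]), 'dq': array([-1.51754633e-03, -1.80447058e-03,  1.88056784e-03,  8.68203976e-04,
       -1.40034311e-05, -8.02556519e-05]), 'effort': array([ 5.41957619e-03, -5.56693411e+01,  3.45069981e+01,  1.15936686e-02,
       -2.04443118e-04, -2.79527910e-05]), 'position': array([0.23352321, 0.49765778, 0.19741941]), 'tcp_rot': array([ 2.37811274e-04,  8.44058910e-01,  5.36250109e-01, -5.66620359e-04]), 'force': array([-0.63583561,  0.06299993, -0.53899682]), 'ft_torque': array([-0.02618476,  0.02078566,  0.02516615]), 'finger_gap': 1.0005439999271482}
```

View pics/scene0.png

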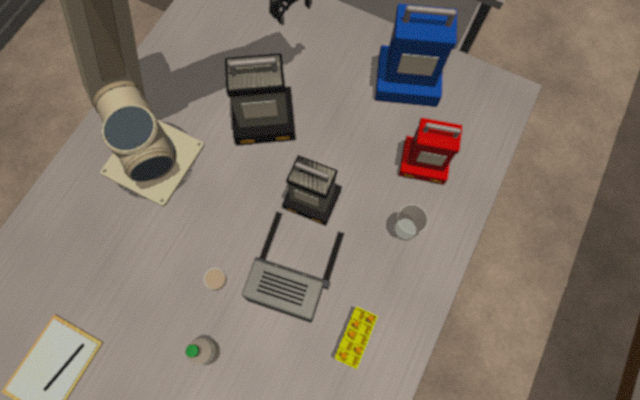

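View pics/side0.png

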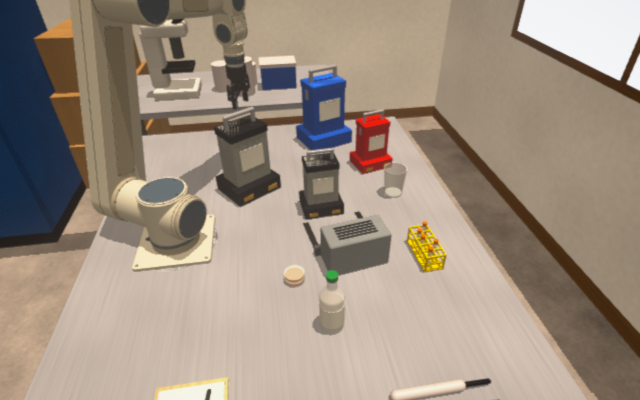

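The target is the smaller grey/black box, at scene (312,190) and side (322,185). The charger is at scene (287,285), with strips running from (278,215) and (340,235) down to the bar. I'll enlarge both.

```bash
python3 - <<'E'
from h import *
c=load('scene0'); s=load('side0')
a=cv2.resize(c['color'][150:330,230:390],None,fx=5,fy=5,interpolation=cv2.INTER_CUBIC)[:, :800]
cv2.imwrite('pics/sc1.png',cv2.resize(c['color'][150:300,235:395],(640,600),interpolation=cv2.INTER_CUBIC))
cv2.imwrite('pics/si1.png',cv2.resize(s['color'][140:290,280:440],(640,600),interpolation=cv2.INTER_CUBIC))
print(at_z(c,[[140,170],[312,215],[278,215],[340,235],[245,290],[214,279],[356,336]],0))
E
```

```text
[[-0.01313617 -0.04812017  0.        ]
 [ 0.51537311  0.06514613  0.        ]
 [ 0.4267587   0.01931469  0.        ]
 [ 0.61507676  0.04880674  0.        ]
 [ 0.44987013 -0.21361385  0.        ]
 [ 0.35741211 -0.22708045  0.        ]
 [ 0.77739306 -0.18248081  0.        ]]
```

View pics/sc1.png

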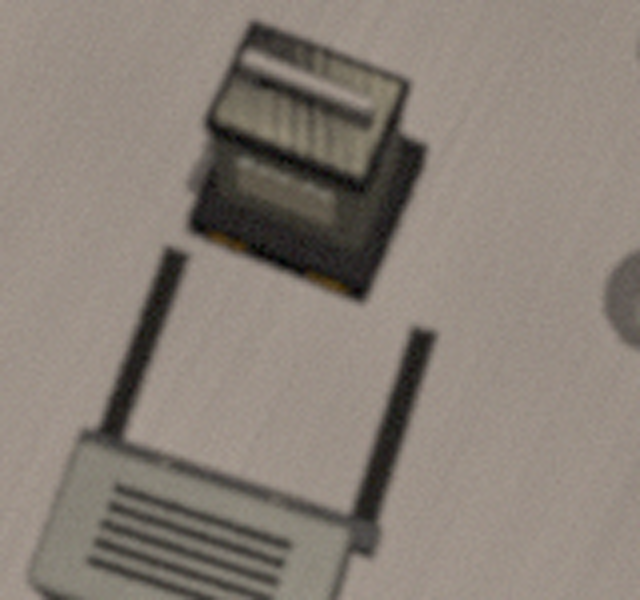

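View pics/si1.png

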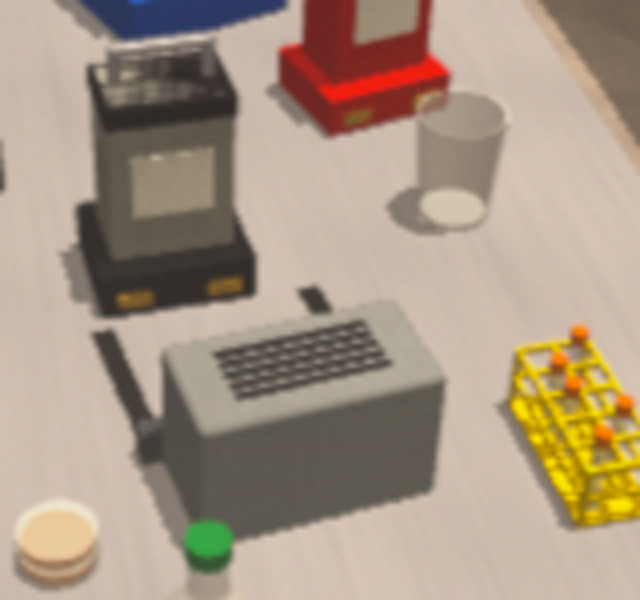

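```bash
python3 - <<'E'
from h import *
np.set_printoptions(precision=4,suppress=True)
c=load('scene0'); s=load('side0')
f=lambda L,o:[[o[0]+u/4,o[1]+v/4] for u,v in L]
so=(234.6,149.6); sd=(279.6,139.6)
st=at_z(c,f([(188,254),(413,328),(165,247),(436,333),(122,437),(356,515)],so),0); print('strips',st, np.linalg.norm(st[0]-st[1]))
bar=at_z(c,f([(88,430),(380,525),(372,553)],so),.032); print('bar',bar,np.linalg.norm(bar[0]-bar[1]))
print('bat bottom',at_z(c,f([(190,230),(362,300)],so),0.0)); print('bat tops',at_z(c,f([(427,147)],so),.045))
print('side bottom',at_z(s,f([(103,315),(254,298)],sd),0),'top',at_z(s,f([(78,205)],sd),.045))
for n,k in(('scene',c),('side',s)):
    P=cloud(k); 
    for lo,hi in((.035,.055),(.19,.21),(.11,.13),(.022,.036),(.226,.25)):
        m=(P[...,2]>lo)&(P[...,2]<hi)&(P[...,0]>.4)&(P[...,0]<.68)&(P[...,1]>-.26)&(P[...,1]<.22)
        Q=P[m]
        if len(Q)>10:
            r=cv2.minAreaRect(Q[:,:2].astype(np.float32)*1000); print(n,lo,len(Q),Q[:,2].mean(),r)
E
```

```text
strips [[ 0.4334  0.0293  0.    ]
 [ 0.6051  0.055   0.    ]
 [ 0.4158  0.0262  0.    ]
 [ 0.6215  0.0593  0.    ]
 [ 0.4567 -0.1115  0.    ]
 [ 0.6295 -0.0844  0.    ]] 0.1736191241408276
bar [[ 0.4392 -0.1223  0.032 ]
 [ 0.6489 -0.0878  0.032 ]
 [ 0.6526 -0.1072  0.032 ]] 0.21251601190719638
bat bottom [[0.4258 0.0462 0.    ]
 [0.5627 0.0568 0.    ]]
bat tops [[0.5573 0.1691 0.045 ]]
side bottom [[ 0.4277  0.049  -0.    ]
 [ 0.5622  0.0505 -0.    ]] top [[0.4191 0.1548 0.045 ]]
scene 0.035 722 0.04394488651759097 ((519.3088989257812, -41.791412353515625), (202.08078002929688, 396.2345275878906), 17.987537384033203)
scene 0.19 1122 0.19918795882588977 ((492.83544921875, 107.90666198730469), (114.41413116455078, 82.05941009521484), 4.4311723709106445)
scene 0.11 3050 0.11946154764130988 ((533.23876953125, -41.52783203125), (190.0110626220703, 365.5965576171875), 8.976703643798828)
scene 0.022 335 0.030371345313666587 ((521.584716796875, -50.5946044921875), (217.46878051757812, 381.89410400390625), 19.96699333190918)
scene 0.226 172 0.2354444202278465 ((493.3405456542969, 107.88467407226562), (89.9900894165039, 12.718481063842773), 4.759243011474609)
side 0.035 740 0.04451613765362627 ((522.9036865234375, -29.389022827148438), (187.18727111816406, 407.369873046875), 9.751855850219727)
side 0.19 471 0.1984071442201067 ((489.07147216796875, 102.78131103515625), (114.99211120605469, 85.84162902832031), 2.718920946121216)
side 0.11 1709 0.11902146364898383 ((528.5138549804688, -44.52117919921875), (189.01011657714844, 373.0473327636719), 9.188270568847656)
side 0.022 406 0.02916892448821839 ((501.8741760253906, -46.42240905761719), (186.0084228515625, 404.6545104980469), 17.506492614746094)
side 0.226 98 0.23383617115699523 ((488.5101318359375, 101.58856964111328), (88.40460205078125, 16.099884033203125), 8.353843688964844)
```

```bash
cat > fit.py <<'E'
from h import *
np.set_printoptions(precision=4,suppress=True)
from scipy.ndimage import label
def rect(P,lo,hi,box,w):
    m=(P[...,2]>lo)&(P[...,2]<hi)&(P[...,0]>box[0])&(P[...,0]<box[1])&(P[...,1]>box[2])&(P[...,1]<box[3])
    l,n=label(m,np.ones((3,3)));
    if n==0: return None
    k=np.argmax(np.bincount(l.ravel())[1:])+1; Q=P[l==k]
    r=cv2.minAreaRect(Q[:,:2].astype(np.float32)*1000)
    (cx,cy),(a,b),t=r
    if a<b: a,b,t=b,a,t-90
    t=(t+90)%180-90
    return cx,cy,a,b,t
def measure(c,bb=(.38,.68,-.09,.25)):
    P=cloud(c)
    h=rect(P,.112,.128,(.4,.68,-.28,-.09),0)
    b=rect(P,.188,.212,bb,0)
    return h,b
def rel(h,b):
    t=np.radians(h[4]); ex=np.array([np.cos(t),np.sin(t)]); ey=np.array([-ex[1],ex[0]])
    stop=np.array(h[:2])+70*ey; d=np.array(b[:2])-stop
    return stop,d@ex,d@ey,b[4]-h[4]
E
python3 - <<'E'
from fit import *
for n in('scene0','side0'):
    h,b=measure(load(n)); print(n,np.array(h),np.array(b),rel(h,b))
E
```

```text
scene0 [ 553.9131 -172.3577  190.0755  100.5054    8.8273] [492.8354 107.9067 114.4141  82.0594   4.4312] (array([ 543.1711, -103.1868]), np.float64(-17.345526488580056), np.float64(216.31748805987266), -4.396174430847168)
side0 [ 550.0378 -177.587   189.0101  103.4566    9.1883] [489.0715 102.7813 114.9921  85.8416   2.7189] (array([ 538.8603, -108.4852]), np.float64(-15.41515040808958), np.float64(216.5059437234005), -6.46934962272644)
```

```bash
python3 - <<'E'
from fit import *
P=cloud(load('scene0')); R=P[np.isfinite(P[...,0])]
from scipy.ndimage import label
# height map, 2cm cells
H=np.zeros((30,50))
for x,y,z in R:
    i=int((x-.1)/.025); j=int((y+.4)/.025)
    if 0<=i<30 and 0<=j<50: H[i,j]=max(H[i,j],z)
print('rows x from .1 step .025, cols y from -.4'); 
for i in range(30): print('%.3f'%(.1+.025*i),' '.join('%2d'%round(100*h) if h>.015 else ' .' for h in H[i]))
from scipy.spatial.transform import Rotation as Ro
yaw=np.radians(9); ey=np.array([-np.sin(yaw),np.cos(yaw),0]); ex=np.array([np.cos(yaw),np.sin(yaw),0])
for tilt in(20,30,40,50):
  t=np.radians(tilt); z=-ey*np.sin(t)-np.array([0,0,1])*np.cos(t)
  for s in(1,-1):
    x=s*ex; y=np.cross(z,x); q=Ro.from_matrix(np.c_[x,y,z]).as_quat()[[3,0,1,2]]
    for p in([.475,.22,.02],[.485,.175,.02],[.51,.1,.02],[.525,.01,.02]):
      print(tilt,s,p,solve_ik(p,q))
E
```

```text
rows x from .1 step .025, cols y from -.4
0.100  .  .  .  .  .  .  .  .  .  .  .  2  2 19 20 20 20 15  2  2  2  .  .  .  .  .  .  .  .  .  .  .  .  .  .  .  .  .  .  .  .  .  .  .  .  .  .  .  .  .
0.125  .  .  .  .  .  .  .  .  .  .  .  .  .  .  .  .  .  .  .  .  .  .  .  .  .  6 27 26  .  .  .  .  .  .  .  .  .  .  .  .  .  .  .  .  .  .  .  .  .  .
0.150  .  .  .  .  .  .  .  .  .  .  .  .  .  .  .  .  .  .  .  .  .  .  .  6  6 27 27 27  .  .  .  .  .  .  .  .  .  .  .  .  .  .  .  .  .  .  .  .  .  .
0.175  .  .  .  .  .  .  .  .  .  .  .  .  .  .  .  .  .  .  .  .  .  .  6 27 27 32 32 27 27  .  .  .  . 34  .  .  .  .  .  .  .  .  .  .  .  .  .  .  .  .
0.200  .  .  .  .  .  .  .  .  .  .  .  .  .  .  .  .  .  .  .  .  .  .  6 27 27 32 32 27 27  .  .  .  . 35 34 31  .  .  .  .  .  .  .  .  .  .  .  .  .  .
0.225  .  .  .  .  .  .  .  .  .  .  .  .  .  .  .  .  .  .  .  .  .  .  6 26 27 27 32 32 27 27  .  .  . 30 34 33 31 26  .  .  .  .  .  .  .  .  .  .  .  .
0.250  .  .  .  .  .  .  .  .  .  .  .  .  .  .  .  .  .  .  .  .  .  .  .  6 27 27 32 32 32 27 27  7  .  .  .  .  . 28  .
[... 5329 characters left out ...]
.9858 -0.6684 -1.2255]
40 -1 [0.525, 0.01, 0.02] [ 0.2615  0.4535 -0.3985  0.8061 -0.6936 -1.4348]
50 1 [0.475, 0.22, 0.02] [ 0.6902  0.7062 -0.0586  1.3506 -0.7205  2.3135]
50 1 [0.485, 0.175, 0.02] [ 0.623   0.6644 -0.1425  1.2554 -0.7538  2.2347]
50 1 [0.51, 0.1, 0.02] [ 0.4936  0.608  -0.2491  1.0886 -0.8082  2.0692]
50 1 [0.525, 0.01, 0.02] [ 0.336   0.5387 -0.3807  0.8604 -0.8539  1.845 ]
50 -1 [0.475, 0.22, 0.02] [ 0.6902  0.7062 -0.0586  1.3506 -0.7205 -0.8281]
50 -1 [0.485, 0.175, 0.02] [ 0.623   0.6644 -0.1425  1.2554 -0.7538 -0.9069]
50 -1 [0.51, 0.1, 0.02] [ 0.4936  0.608  -0.2491  1.0886 -0.8082 -1.0724]
50 -1 [0.525, 0.01, 0.02] [ 0.336   0.5387 -0.3807  0.8604 -0.8539 -1.2965]
```

```bash
cat > kin.py <<'E'
from h import *
from scipy.spatial.transform import Rotation as Ro
from scipy.optimize import least_squares
def quat(yawdeg,tilt,s=1):
    yaw=np.radians(yawdeg); ey=np.array([-np.sin(yaw),np.cos(yaw),0]); ex=np.array([np.cos(yaw),np.sin(yaw),0]); t=np.radians(tilt)
    z=-ey*np.sin(t)-np.array([0,0,1])*np.cos(t); x=s*ex
    return Ro.from_matrix(np.c_[x,np.cross(z,x),z]).as_quat()[[3,0,1,2]]
def zaxis(q): return Ro.from_quat(np.array(q)[[1,2,3,0]]).as_matrix()[:,2]
# p: c0,z0,L1,L2,L2p,L3 (pitch section 4), d (along tool)
def wrist(p,j):
    a=j[1]; b=j[1]-j[2]; c=b+j[3]
    el=np.array([p[0]+p[2]*np.sin(a), p[1]+p[2]*np.cos(a)])
    w=el+p[3]*np.array([np.cos(b),-np.sin(b)])+p[4]*np.array([np.sin(b),np.cos(b)])
    w2=w+p[5]*np.array([np.cos(c),-np.sin(c)])
    return el,w,w2
def to3(j,rz): return np.array([rz[0]*np.cos(j[0]),rz[0]*np.sin(j[0]),rz[1]])
E
python3 - <<'E'
from kin import *
np.set_printoptions(precision=4,suppress=True)
D=[]
for til in(0,20,40):
  for x,y in((.4,.2),(.5,.1),(.55,.3),(.6,0.)):
    for z in(.02,.2,.35):
      q=quat(9,til,1); j=solve_ik([x,y,z],q)
      if j is not None: D.append((np.array([x,y,z]),zaxis(q),np.array(j)))
def res(p):
    out=[]
    for P,z,j in D:
        w=to3(j,wrist(p,j)[2])+p[6]*z; out+=list(w-P)
    return out
r=least_squares(res,[0,.3,.4,.4,0,.1,.2]); print(len(D),r.x,np.abs(r.fun).max()); np.save('kin.npy',r.x)
p=r.x
for pos,til in(([.475,.27,.40],40),([.475,.25,.02],40),([.475,.25,.02],30),([.475,.25,.02],20),([.525,.01,.02],40),([.525,.01,.02],30)):
    q=quat(9,til); j=solve_ik(pos,q)
    if j is None: print(pos,til,None); continue
    print(pos,til,[to3(j,w) for w in wrist(p,j)])
j=read_state()['joint_positions']; print([to3(j,w) for w in wrist(p,j)])
E
```

```text
34 [0.011  0.1272 0.5735 0.3907 0.0301 0.2395 0.1693] 0.08351517705364755
[0.475, 0.27, 0.4] 40 None
[0.475, 0.25, 0.02] 40 [array([0.2744, 0.2181, 0.5893]), array([0.5238, 0.4165, 0.3613]), array([0.4523, 0.3596, 0.1399])]
[0.475, 0.25, 0.02] 30 [array([0.251 , 0.1734, 0.6195]), array([0.517 , 0.3571, 0.3981]), array([0.4693, 0.3241, 0.1658])]
[0.475, 0.25, 0.02] 20 [array([0.2289, 0.1322, 0.6416]), array([0.5111, 0.2952, 0.424 ]), array([0.4842, 0.2797, 0.1865])]
[0.525, 0.01, 0.02] 40 [array([0.2533, 0.0678, 0.6427]), array([0.5237, 0.1402, 0.3685]), array([0.5035, 0.1348, 0.1299])]
[0.525, 0.01, 0.02] 30 [array([0.2248, 0.0392, 0.6579]), array([0.5163, 0.0901, 0.4011]), array([0.5142, 0.0897, 0.1615])]
[array([0.0881, 0.1311, 0.6815]), array([0.3037, 0.4522, 0.6185]), array([0.3035, 0.4519, 0.379 ])]
```

```bash
sed -i '/^def to3/d' kin.py; cat >> kin.py <<'E'
def to3(j,rz,l=0): c,s=np.cos(j[0]),np.sin(j[0]); return np.array([rz[0]*c-l*s,rz[0]*s+l*c,rz[1]])
E
python3 - <<'E'
from kin import *
np.set_printoptions(precision=4,suppress=True)
D=[]
for til in(0,20,40):
  for x,y in((.4,.2),(.5,.1),(.55,.3),(.6,0.)):
    for z in(.02,.2,.35):
      q=quat(9,til,1); j=solve_ik([x,y,z],q)
      if j is not None: D.append((np.array([x,y,z]),zaxis(q),np.array(j)))
def res(p):
    out=[]
    for P,z,j in D:
        w=to3(j,wrist(p,j)[2],p[7])+p[6]*z; out+=list(w-P)
    return out
r=least_squares(res,[0,.3,.4,.4,0,.1,.2,.08]); print(len(D),r.x,np.abs(r.fun).max()); np.save('kin.npy',r.x)
p=r.x
for pos,til in(([.475,.27,.30],40),([.475,.27,.30],30),([.475,.25,.02],40),([.475,.25,.02],30),([.475,.25,.02],20),([.525,.01,.02],40),([.525,.01,.02],30)):
    q=quat(9,til); j=solve_ik(pos,q)
    if j is None: print(pos,til,None); continue
    print(pos,til,j,*[to3(j,w,p[7]) for w in wrist(p,j)])
j=read_state()['joint_positions']; print([to3(j,w,p[7]) for w in wrist(p,j)])
E
```

```text
34 [0.     0.1283 0.5846 0.3983 0.0296 0.1027 0.328  0.0836] 5.106478746796927e-10
[0.475, 0.27, 0.3] 40 [ 0.696   0.5134  0.4594  1.9234 -0.5844  2.2336] [0.1668 0.2483 0.6375] [0.4732 0.5043 0.6456] [0.442  0.4782 0.5513]
[0.475, 0.27, 0.3] 30 [ 0.6312  0.4328  0.4197  1.8154 -0.461   2.1057] [0.1486 0.2122 0.659 ] [0.4705 0.4474 0.6834] [0.4493 0.432  0.5841]
[0.475, 0.25, 0.02] 40 [ 0.6717  0.6337 -0.0641  1.2647 -0.5938  2.2067] [0.2189 0.2809 0.5994] [0.4727 0.4826 0.3662] [0.442  0.4582 0.2713]
[0.475, 0.25, 0.02] 30 [ 0.6045  0.5384 -0.1387  1.1384 -0.4676  2.0768] [0.1991 0.2392 0.6302] [0.4698 0.4261 0.4037] [0.4493 0.412  0.3041]
[0.475, 0.25, 0.02] 20 [ 0.5238  0.4577 -0.2079  1.035  -0.325   1.9589] [0.1819 0.2016 0.6527] [0.469  0.3674 0.4301] [0.4575 0.3608 0.3282]
[0.525, 0.01, 0.02] 40 [ 0.2615  0.4535 -0.3985  0.8061 -0.6936  1.7068] [0.2258 0.147  0.6538] [0.5007 0.2206 0.3736] [0.492  0.2182 0.2713]
[0.525, 0.01, 0.02] 30 [ 0.1727  0.3885 -0.4031  0.7882 -0.5235  1.5889] [0.2038 0.1204 0.6693] [0.5003 0.1721 0.4068] [0.4993 0.172  0.3041]
[array([0.0141, 0.171 , 0.6934]), array([0.2338, 0.4981, 0.6281]), array([0.2338, 0.498 , 0.5254])]
```

```bash
python3 - <<'E'
from kin import *
np.set_printoptions(precision=4,suppress=True)
j0=read_state()['joint_positions']
q=quat(4,30); 
for z in(.28,.32,.36,.40):
  for pos in([.478,.21,z],[.478,.24,z]):
    print(pos,solve_ik(pos,q))
q0=read_state()['tcp_rot']
for z in(.3,.36,.4): print(z,solve_ik([.234,.498,z],q0))
E
```

```text
[0.478, 0.21, 0.28] [ 0.5349  0.3826  0.2905  1.7321 -0.4633  2.0959]
[0.478, 0.24, 0.28] [ 0.5772  0.4222  0.3515  1.7736 -0.4523  2.1415]
[0.478, 0.21, 0.32] [ 0.5349  0.385   0.3945  1.8337 -0.4633  2.0959]
[0.478, 0.24, 0.32] [ 0.5772  0.4264  0.4586  1.8765 -0.4523  2.1415]
[0.478, 0.21, 0.36] [ 0.5349  0.3959  0.5126  1.9409 -0.4633  2.0959]
[0.478, 0.24, 0.36] None
[0.478, 0.21, 0.4] None
[0.478, 0.24, 0.4] None
0.3 [0.979  0.2536 0.2709 1.5893 0.     1.4178]
0.36 [0.979  0.2729 0.4503 1.7494 0.     1.4178]
0.4 [0.979  0.2981 0.5916 1.8656 0.     1.4178]
```

```bash
python3 - <<'E'
from kin import *
np.set_printoptions(precision=4,suppress=True)
j=solve_ik([.234,.498,.36],read_state()['tcp_rot']); goto_joints(j)
move_ptp([.478,.21,.35],quat(4,30))
print(read_state()['time_s'],read_state()['force'])
move_straight([.478,.21,.06],speed=.15)
move_straight([.478,.21,.014],speed=.06)
s=read_state(); print(s['time_s'],s['force'],s['position'],s['finger_gap'])
snap('scene','scene1'); snap('side','side1'); snap('wrist','wrist1')
E
python3 -c "
import cv2
a=cv2.imread('pics/scene1.png')[80:280,200:400];b=cv2.imread('pics/side1.png')[40:240,220:420]
cv2.imwrite('pics/m1.png',cv2.hconcat([cv2.resize(a,(400,400),interpolation=2),cv2.resize(b,(400,400),interpolation=2)]))"
```

```text
2.1333 [-0.2131 -0.514   0.441 ]
5.1333 [0.2658 0.3013 0.1327] [0.4782 0.2101 0.0142] 1.0023685304981098
```

View pics/m1.png

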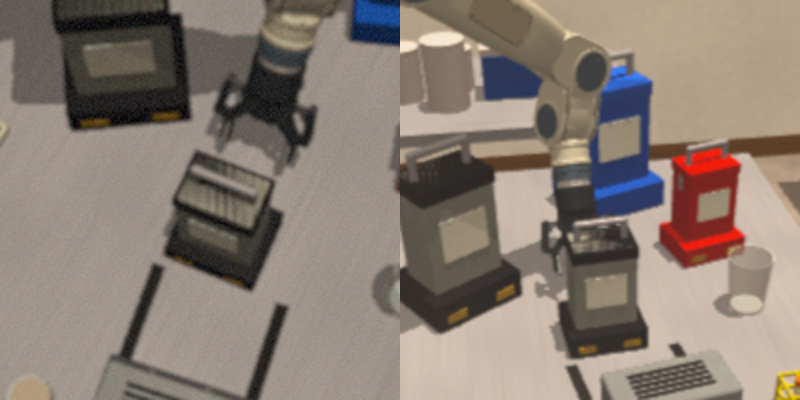

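View pics/wrist1.png

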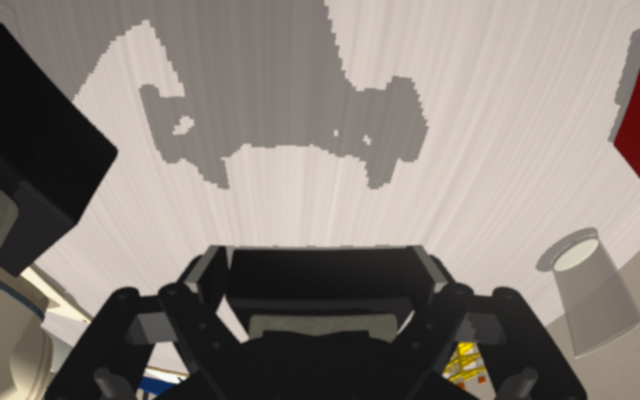

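```bash
python3 - <<'E'
from kin import *
np.set_printoptions(precision=4,suppress=True)
d=np.array([np.sin(np.radians(4)),-np.cos(np.radians(4)),0])
p0=np.array(read_state()['position']); p0[2]=.014
k=.025; move_straight(p0+k*d,speed=.06)
while k<.052:
    k+=.002; move_straight(p0+k*d,speed=.04); s=read_state(); print(round(k,4),s['force'],s['ft_torque'])
    if abs(s['force'][1])>4: break
s=read_state(); print(s['time_s'],s['position'])
from fit import *
for n in('scene','side'):
    h,b=measure(snap(n,n+'2')); print(n,np.array(b),rel(h,b))
snap('wrist','wrist2')
E
```

```text
0.027 [ 0.6362  1.0282 -0.6924] [ 0.4771  0.0345 -0.0054]
0.029 [0.5473 0.7571 0.1273] [0.4645 0.0064 0.0249]
0.031 [0.0538 0.2988 0.3725] [ 0.4658  0.0937 -0.0146]
0.033 [-0.4994  0.5376 -0.0116] [ 0.4313  0.0896 -0.022 ]
0.035 [0.0915 0.1363 0.9929] [0.4851 0.0051 0.0187]
0.037 [ 0.2098  0.1791 -0.3178] [ 0.3984  0.053  -0.0041]
0.039 [-0.0202 -0.3127 -0.4142] [0.4344 0.0462 0.0156]
0.041 [ 0.1503 -0.1454  0.3996] [ 0.4398  0.0009 -0.03  ]
0.043 [-0.3196 -0.1563  0.0184] [0.4148 0.0254 0.0091]
0.045 [-0.0328  0.7179 -0.2341] [ 0.4532  0.0446 -0.1055]
0.047 [-0.361  -0.3189  0.5838] [ 0.4495  0.0776 -0.0048]
0.049 [0.4305 1.0871 0.2713] [0.4703 0.0148 0.0412]
0.051 [-0.6067  0.884  -0.3636] [0.4155 0.0165 0.0102]
0.053 [ 0.1668 -0.321   0.0101] [ 0.4372  0.0167 -0.    ]
9.35 [0.4819 0.1571 0.014 ]
scene [493.1008 108.5481 114.0725  82.1651   4.2669] (array([ 543.1381, -103.1491]), np.float64(-16.921806163642728), np.float64(216.87109739177458), -4.5700507164001465)
side [488.9164 102.6596 113.8407  85.3822   4.1259] (array([ 539.1726, -107.9458]), np.float64(-16.920731838276378), np.float64(215.85652459690965), -4.813226222991943)
```

View pics/wrist2.png

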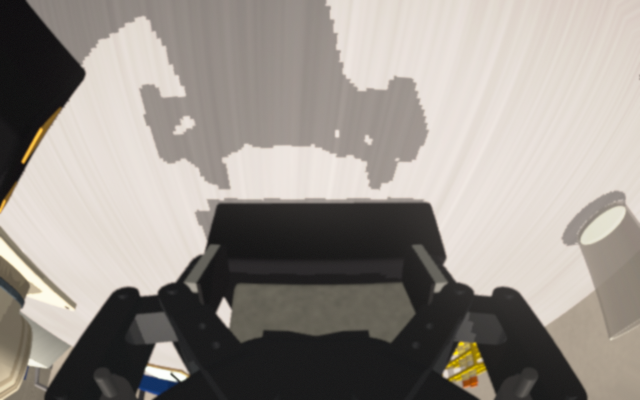

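```bash
python3 - <<'E'
from kin import *
np.set_printoptions(precision=1,suppress=True)
c=load('wrist2'); s=read_state()
R=Ro.from_quat(np.array(c['rotation'])[[1,2,3,0]]).as_matrix()
def proj(X):
    v=(X-c['eye'])@R; v=v*[1,-1,-1]; r=np.hypot(v[0],v[1]); th=np.arctan2(r,v[2]); return np.array([c['cx']+c['fx']*th*v[0]/r, c['cy']+c['fy']*th*v[1]/r])
T=Ro.from_quat(np.array(s['tcp_rot'])[[1,2,3,0]]).as_matrix(); p=s['position']
for x in(-.0425,.0425):
  for y in(-.011,.011):
    for z in(0,-.013): print(x,y,z,p+T@[x,y,z],proj(p+T@[x,y,z]))
t=np.radians(4)
for x in(-.07,.07):
  for z in(0,.045):
    X=np.array([.491+x*np.cos(t)-.06*np.sin(t),.105+x*np.sin(t)+.06*np.cos(t),z]); print('base',X,proj(X))
print(c['fx'],c['eye'])
a=c['color'][190:330,160:460]; cv2.imwrite('pics/w2c.png',cv2.resize(a,None,fx=2.6,fy=2.6,interpolation=2))
P=c['z_map']; print(np.round(P[240:330:6,205],3),np.round(P[205:330:6,320],3))
E
```

```text
-0.0425 -0.011 0 [0.4 0.2 0. ] [245.8 207.2]
-0.0425 -0.011 -0.013 [0.4 0.2 0. ] [241.  214.6]
-0.0425 0.011 0 [0.4 0.1 0. ] [248.4 240.2]
-0.0425 0.011 -0.013 [0.4 0.2 0. ] [244.1 249.3]
0.0425 -0.011 0 [0.5 0.2 0. ] [385.6 207.3]
0.0425 -0.011 -0.013 [0.5 0.2 0. ] [390.4 214.6]
0.0425 0.011 0 [0.5 0.2 0. ] [382.9 240.2]
0.0425 0.011 -0.013 [0.5 0.2 0. ] [387.2 249.3]
base [0.4 0.2 0. ] [215.4 199.5]
base [0.4 0.2 0. ] [199.5 258.8]
base [0.6 0.2 0. ] [431.3 199.5]
base [0.6 0.2 0. ] [449.2 257.9]
309.70691628693146 [0.5 0.3 0.1]
[0.2 0.2 0.1 0.1 0.1 0.1 0.1 0.1 0.1 0.1 0.1 0.1 0.1 0.1 0.1] [0.2 0.2 0.2 0.2 0.2 0.2 0.2 0.2 0.2 0.2 0.2 0.2 0.2 0.2 0.2 0.2 0.2 0.2
 0.2 0.2 0.2]
```

View pics/w2c.png

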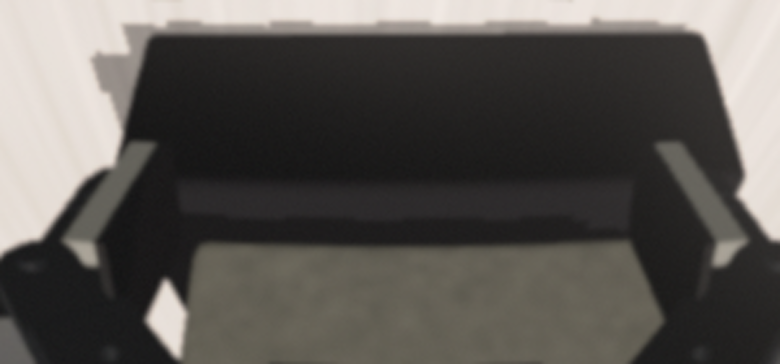

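```bash
python3 - <<'E'
from kin import *
np.set_printoptions(precision=4,suppress=True)
c=load('wrist2'); s=read_state()
R=Ro.from_quat(np.array(c['rotation'])[[1,2,3,0]]).as_matrix()
T=Ro.from_quat(np.array(s['tcp_rot'])[[1,2,3,0]]).as_matrix(); p=s['position']
def un(u,v):
    du,dv=u-c['cx'],v-c['cy']; r=np.hypot(du,dv); th=r/c['fx']; d=np.array([np.tan(th)*du/r,-np.tan(th)*dv/r,-1.])
    return c['eye']+R@d*c['z_map'][v,u]
for u,v in((214,247),(210,255),(203,264),(190,283),(421,249),(430,262),(228,250),(228,255),(226,262),(320,250),(320,225)):
    X=un(u,v); print(u,v,X,'tool',T.T@(X-p), c['z_map'][v,u])
E
```

```text
214 247 [0.4333 0.1889 0.0551] tool [-0.0463 -0.0098 -0.0531] 0.1344529
210 255 [0.4335 0.1926 0.0617] tool [-0.0458 -0.0096 -0.0607] 0.1272219
203 264 [0.4331 0.1976 0.0694] tool [-0.0459 -0.0101 -0.0698] 0.118269816
190 283 [0.4315 0.2029 0.0812] tool [-0.0471 -0.0088 -0.0827] 0.10629735
421 249 [0.5267 0.1964 0.0568] tool [ 0.0474 -0.0097 -0.055 ] 0.13262194
430 262 [0.5263 0.2027 0.0676] tool [ 0.0474 -0.0097 -0.0675] 0.12055371
228 250 [0.4326 0.161  0.0383] tool [-0.0489  0.006  -0.0246] 0.16621177
228 255 [0.4328 0.1594 0.0406] tool [-0.0488  0.0085 -0.0258] 0.1657293
226 262 [0.4372 0.1773 0.0556] tool [-0.0432  0.0009 -0.0476] 0.14269239
320 250 [0.4838 0.1644 0.0371] tool [ 0.0024  0.0056 -0.0235] 0.16711897
320 225 [0.4839 0.1645 0.0199] tool [ 0.0025 -0.0032 -0.0087] 0.17887972
```

```bash
python3 - <<'E'
from kin import *
c=load('wrist2'); z=c['z_map'][190:330,160:460]
a=np.clip((z-.08)/(.22-.08),0,1)*255; cv2.imwrite('pics/w2d.png',cv2.resize(cv2.applyColorMap(a.astype(np.uint8),cv2.COLORMAP_JET),None,fx=2.6,fy=2.6,interpolation=0))
a=c['color'][190:330,160:460]; cv2.imwrite('pics/w2g.png',cv2.resize(np.clip(a.astype(float)*4,0,255).astype(np.uint8),None,fx=2.6,fy=2.6,interpolation=2))
E
```

```text
(no output)
```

View pics/w2d.png

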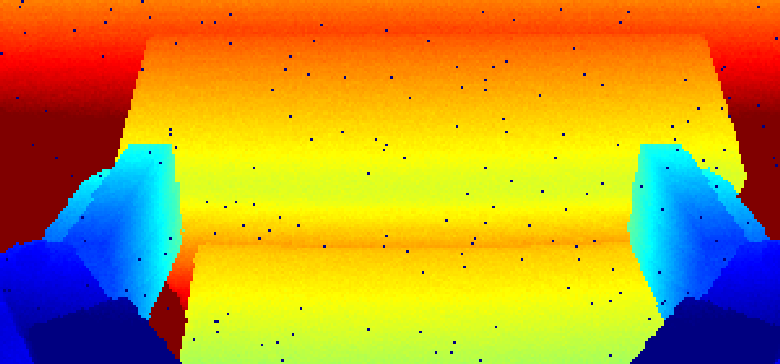

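View pics/w2g.png

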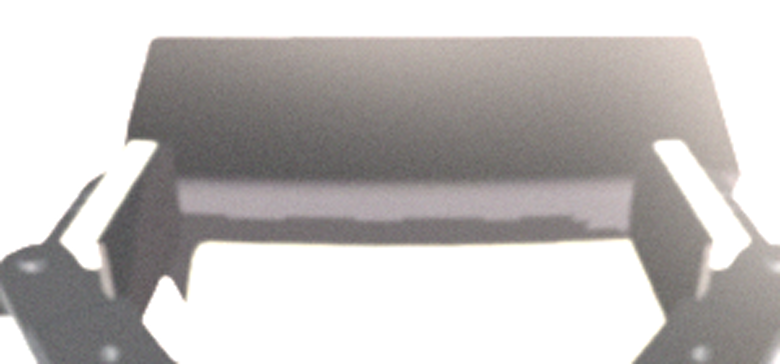

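```bash
python3 - <<'E'
from kin import *
np.set_printoptions(precision=3,suppress=True)
s=read_state(); T=Ro.from_quat(np.array(s['tcp_rot'])[[1,2,3,0]]).as_matrix(); p=s['position']; print(p)
for n in('scene2','side2'):
    P=cloud(load(n)); Q=P[np.isfinite(P[...,0])]
    L=(Q-p)@T; m=(abs(L[:,0])<.08)&(abs(L[:,1])<.045)&(L[:,2]<.0)&(L[:,2]>-.12)&(Q[:,2]>.02)&(Q[:,1]>.172)
    print(n,m.sum()); 
    for lo in np.arange(-.11,0,.01):
        k=m&(L[:,2]>lo)&(L[:,2]<=lo+.01)
        if k.any(): print('%.3f'%lo,k.sum(),L[k].min(0),L[k].max(0),Q[k].min(0))
E
python3 -c "
import cv2
a=cv2.imread('pics/scene2.png')[110:230,260:380];b=cv2.imread('pics/side2.png')[100:220,260:380]
cv2.imwrite('pics/m2.png',cv2.hconcat([cv2.resize(a,(400,400),interpolation=2),cv2.resize(b,(400,400),interpolation=2)]))"
```

```text
[0.482 0.157 0.014]
scene2 363
-0.110 110 [-0.072 -0.019 -0.11 ] [ 0.075  0.018 -0.1  ] [0.407 0.193 0.094]
-0.100 76 [-0.072 -0.014 -0.1  ] [ 0.075  0.016 -0.09 ] [0.407 0.191 0.091]
-0.090 21 [-0.057 -0.002 -0.089] [ 0.061  0.012 -0.08 ] [0.423 0.187 0.082]
-0.080 11 [-0.051 -0.012 -0.08 ] [ 0.058  0.006 -0.072] [0.428 0.188 0.075]
-0.070 10 [-0.041 -0.007 -0.07 ] [ 0.058  0.007 -0.06 ] [0.438 0.187 0.067]
-0.060 3 [ 0.053  0.002 -0.058] [ 0.057  0.006 -0.057] [0.533 0.184 0.064]
-0.030 3 [ 0.057  0.001 -0.029] [ 0.073  0.004 -0.027] [0.538 0.173 0.037]
side2 101
-0.110 20 [-0.075 -0.016 -0.109] [-0.042  0.015 -0.101] [0.404 0.192 0.097]
-0.100 23 [-0.076  0.006 -0.099] [-0.044  0.017 -0.091] [0.403 0.186 0.098]
-0.090 15 [-0.069  0.    -0.09 ] [-0.048  0.014 -0.08 ] [0.41  0.183 0.087]
-0.080 12 [-0.058 -0.008 -0.08 ] [-0.045  0.016 -0.07 ] [0.421 0.178 0.073]
-0.070 11 [-0.057  0.003 -0.07 ] [-0.046  0.013 -0.061] [0.423 0.176 0.07 ]
-0.060 6 [-0.058 -0.001 -0.059] [-0.047  0.011 -0.055] [0.422 0.174 0.061]
-0.050 1 [-0.052  0.003 -0.047] [-0.052  0.003 -0.047] [0.429 0.175 0.056]
```

View pics/m2.png

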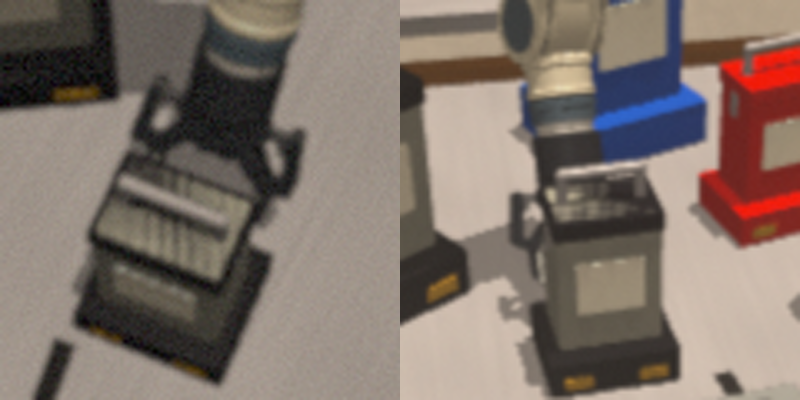

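```bash
python3 - <<'E'
from kin import *
np.set_printoptions(precision=4,suppress=True)
d=np.array([np.sin(np.radians(4)),-np.cos(np.radians(4)),0])
p=np.array(read_state()['position']); p=p-.035*d; p[2]=.014
move_straight(p,speed=.1)
p[2]=-.014; move_straight(p,speed=.06); print(read_state()['force'])
for z in(-.018,-.022,-.026,-.028):
    p[2]=z; move_straight(p,speed=.05); f=read_state()['force']; print(z,f)
    if abs(f[2])>3: break
s=read_state(); print(s['time_s'],s['position'])
c=snap('wrist','wrist3')
R=Ro.from_quat(np.array(c['rotation'])[[1,2,3,0]]).as_matrix()
T=Ro.from_quat(np.array(s['tcp_rot'])[[1,2,3,0]]).as_matrix(); p=s['position']
def un(u,v):
    du,dv=u-c['cx'],v-c['cy']; r=np.hypot(du,dv); th=r/c['fx']; dd=np.array([np.tan(th)*du/r,-np.tan(th)*dv/r,-1.])
    return c['eye']+R@dd*c['z_map'][v,u]
for u,v in((213,247),(214,248),(423,249),(225,252),(225,258),(415,255)): X=un(u,v); print(X,T.T@(X-p))
cv2.imwrite('pics/w3g.png',cv2.resize(np.clip(c['color'][150:330,160:460].astype(float)*3,0,255).astype(np.uint8),None,fx=2.6,fy=2.6,interpolation=2))
E
```

```text
[ 0.5652  0.4715 -0.666 ]
-0.018 [-0.3997  1.3709 -0.1236]
-0.022 [ 0.9792 -0.0218 -0.0066]
-0.026 [ 0.3079 -0.1246 -0.1249]
-0.028 [ 0.2395 -0.4759 -0.0325]
11.6167 [ 0.4794  0.1921 -0.0281]
[0.4307 0.2249 0.0137] [-0.0464 -0.0103 -0.0542]
[0.4311 0.2245 0.0139] [-0.0459 -0.0099 -0.0542]
[0.5246 0.2323 0.0154] [ 0.0479 -0.0103 -0.0561]
[0.4346 0.2173 0.0111] [-0.0429 -0.0048 -0.048 ]
[0.4347 0.2155 0.0133] [-0.043  -0.0022 -0.049 ]
[0.5192 0.2343 0.0198] [ 0.0426 -0.01   -0.0611]
```

View pics/w3g.png

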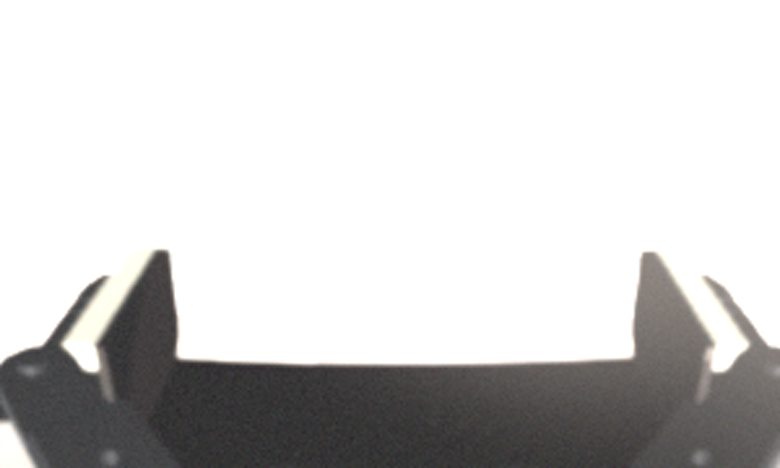

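```bash
python3 - <<'E'
from kin import *
from fit import measure,rel
np.set_printoptions(precision=4,suppress=True)
d=np.array([np.sin(np.radians(4.2)),-np.cos(np.radians(4.2)),0])
p0=np.array([.4794,.192,-.028]); k=.030; move_straight(p0+k*d,rot=quat(4.2,30),speed=.06)
n=0
while k<.055:
    k+=.0025; move_straight(p0+k*d,speed=.04); s=read_state(); print(round(k,4),s['force'],s['ft_torque'])
    if abs(s['force'][1])>3: n+=1
    if n>=2: break
print(s['time_s'],s['position'])
for n in('scene','side'):
    h,b=measure(snap(n,n+'4')); print(n,np.array(b),rel(h,b))
c=snap('wrist','wrist4'); cv2.imwrite('pics/w4g.png',cv2.resize(np.clip(c['color'][150:330,160:460].astype(float)*3,0,255).astype(np.uint8),None,fx=2.6,fy=2.6,interpolation=2))
E
```

```text
0.0325 [-0.803  -1.1968 -0.2813] [0.4562 0.0926 0.0476]
0.035 [0.0058 0.9482 0.5584] [ 0.4367 -0.006  -0.0073]
0.0375 [-0.1454  0.1716  0.0413] [ 0.4813  0.0049 -0.0187]
0.04 [-1.3289 -0.0749  0.5009] [ 0.463  -0.0084  0.015 ]
0.0425 [ 0.8503  3.0505 -0.5026] [0.9513 0.0333 0.0093]
0.045 [-0.4195  4.8785  0.9104] [1.3639 0.056  0.0387]
13.8167 [ 0.4829  0.1477 -0.028 ]
scene [493.2475 105.1413 114.6435  82.0333   4.1527] (array([ 543.1782, -103.0252]), np.float64(-17.063937140463562), np.float64(213.38977815269672), -4.763438701629639)
side [488.7128 100.6483 114.8625  85.4345   5.3418] (array([ 539.6565, -107.8726]), np.float64(-19.132357464663222), np.float64(213.79937336473083), -3.2735958099365234)
```

View pics/w4g.png

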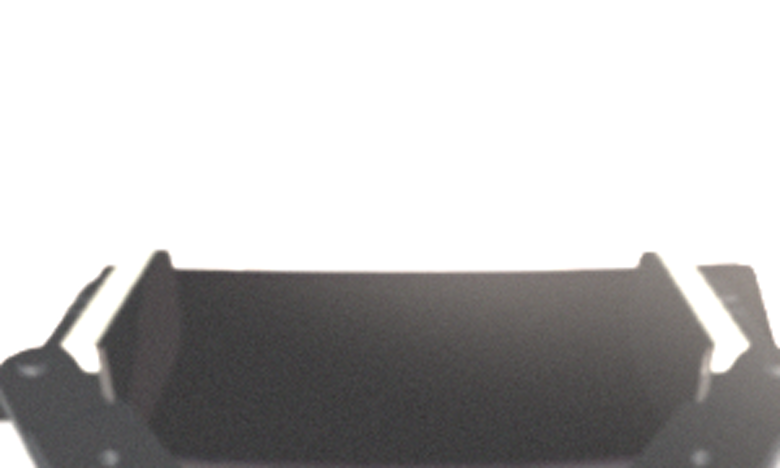

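```bash
cat > push.py <<'E'
from kin import *
from fit import measure,rel
np.set_printoptions(precision=4,suppress=True)
DY=8.95; S=np.array([.5412,-.1054])
def rot(a): a=np.radians(a); return np.array([[np.cos(a),-np.sin(a)],[np.sin(a),np.cos(a)]])
def tcp_for(box,off): # box=(x,y mm,yaw deg) in dock; off in box frame (mm)
    q=np.array(box[:2])+rot(box[2])@np.array(off); return S+rot(DY)@q/1000, DY+box[2]
def off_of(box,tcp): return rot(-box[2])@(1000*rot(-DY)@(np.array(tcp[:2])-S)-np.array(box[:2]))
def look(tag):
    out=[]
    for n in('scene','side'):
        h,b=measure(snap(n,n+tag)); r=rel(h,b); print(n,np.round(h,1),np.round(b,1),np.round(r[1:],2)); out.append(r[1:])
    return np.mean(out,0)
E
python3 - <<'E'
from push import *
s=read_state(); b0=np.array([-17.5,213.6,-4.6]); off=off_of(b0,s['position']); print('off',off)
for b in([-12,165,-3.2],[-6,115,-1.5]):
    t,y=tcp_for(b,off); move_straight([*t,-.028],rot=quat(y,30),speed=.04); s=read_state(); print(s['time_s'],s['position'],s['force'],s['ft_torque'])
b=look('5'); print(b, off_of(b,s['position'])); snap('wrist','wrist5')
E
python3 -c "
import cv2
a=cv2.imread('pics/scene5.png')[130:330,220:420];b=cv2.imread('pics/side5.png')[110:310,240:440]
cv2.imwrite('pics/m5.png',cv2.hconcat([cv2.resize(a,(400,400),interpolation=2),cv2.resize(b,(400,400),interpolation=2)]))"
```

```text
off [-4.3255 45.3249]
15.325 [ 0.4947  0.1011 -0.0281] [-1.3618  7.8979  0.9146] [ 1.3677  0.3099 -0.1404]
16.7333 [ 0.507   0.0523 -0.0281] [-1.6069  7.5385  0.582 ] [ 1.4454  0.3189 -0.1987]
scene [ 553.8 -172.3  190.1  100.7    9. ] [519.7  10.8 114.5  80.8   7.9] [ -5.16 116.17  -1.06]
side [ 550.4 -177.1  189.1  104.3    9.5] [515.5   5.1 113.9  86.9   6.6] [ -4.32 115.45  -2.86]
[ -4.7418 115.8103  -1.9603] [-6.0609 45.134 ]
```

View pics/m5.png

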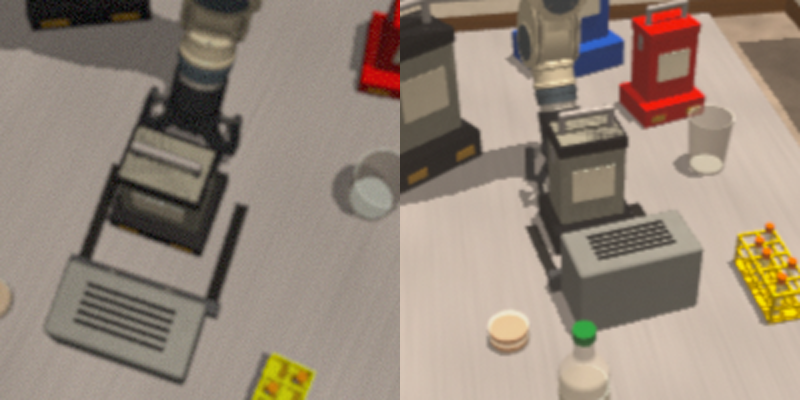

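```bash
python3 -c "
import cv2
a=cv2.imread('pics/scene5.png')[190:290,250:360]
cv2.imwrite('pics/m6.png',cv2.resize(a,(660,600),interpolation=2))"
```

```text
(no output)
```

View pics/m6.png

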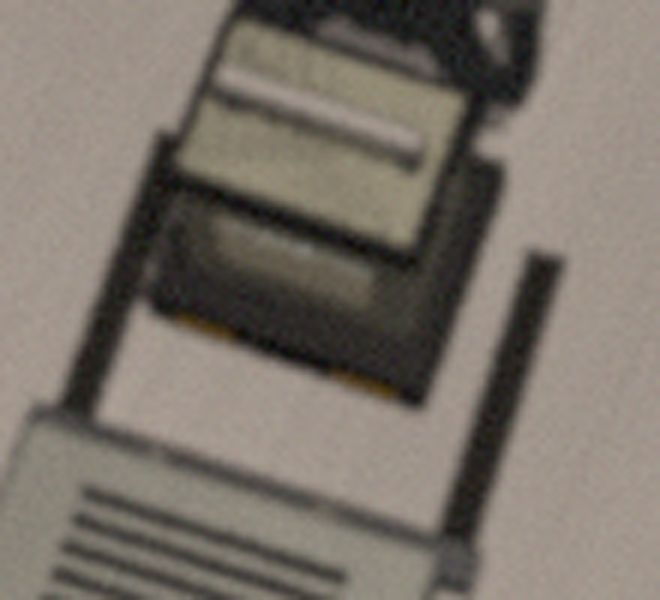

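```bash
python3 - <<'E'
from push import *
c=load('scene5'); f=lambda L:at_z(c,[[249.6+u/6,189.6+v/6] for u,v in L],0)[:,:2]
st=np.array([.5432,-.1032]); 
for n,P in zip(('baseL','baseR','sL','sL2','sR','sR2'),f([(150,310),(418,408),(95,412),(150,268),(527,255),(442,535)])):
    print(n,P,1000*rot(-DY)@(P-st))
E
```

```text
baseL [ 0.456  -0.0543] [-78.5403  61.8514]
baseR [ 0.5919 -0.0376] [58.3201 57.2319]
sL [ 0.4567 -0.1096] [-86.4089   7.1076]
sL2 [ 0.446  -0.0362] [-85.607   81.3364]
sR [0.6046 0.0531] [ 85.015  144.8739]
sR2 [ 0.6292 -0.0859] [87.6689  3.7264]
```

```bash
python3 - <<'E'
from push import *
s=read_state(); b0=np.array([-6.3,116.5,-1.8]); off=off_of(b0,s['position']); print('off',off)
def go(b,v):
    t,y=tcp_for(b,off); move_straight([*t,-.028],rot=quat(y,30),speed=v); s=read_state(); print(b,s['time_s'],s['force'],s['ft_torque'])
    return s
go([-3,90,-.8],.04); go([0,70,0],.04)
b=look('7'); print(b,off_of(b,read_state()['position'])); snap('wrist','wrist7')
c=load('scene7'); cv2.imwrite('pics/m7.png',cv2.resize(c['color'][190:290,250:360],(660,600),interpolation=2))
E
```

```text
off [-4.3719 44.5286]
[-3, 90, -0.8] 17.6833 [-0.6196  5.9377  1.8658] [ 1.1786  0.2528 -0.0094]
[0, 70, 0] 18.3417 [-0.9238  5.0713  0.8795] [ 1.1454  0.2553 -0.0279]
scene [ 553.8 -172.3  189.9  100.4    9. ] [532.5 -33.5 114.3  81.6   9. ] [ 0.57 70.43 -0.01]
side [ 550.2 -176.9  189.6  103.7    8.7] [529.1 -38.1 115.3  83.2   8.9] [ 0.27 70.44  0.12]
[ 0.4205 70.4309  0.055 ] [-4.9613 44.4656]
```

View pics/m7.png

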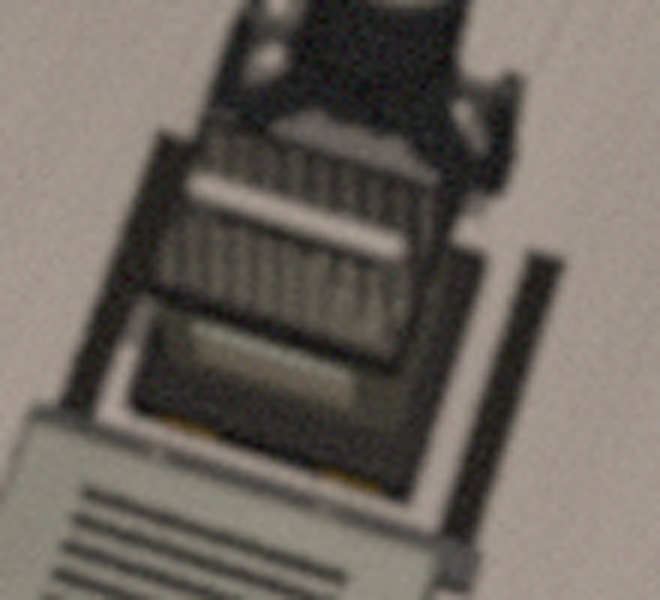

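```bash
python3 - <<'E'
from push import *
off=(-4.37,44.53); y=70
t,yw=tcp_for([1,65,0],off); move_straight([*t,-.028],rot=quat(yw,30),speed=.03); y=65; print(read_state()['force'])
while y>57:
    y-=1; t,yw=tcp_for([1.5,y,0],off); move_straight([*t,-.028],speed=.03); pause(.1); s=read_state(); F=rot(-DY)@s['force'][:2]; print(y,F,s['ft_torque'],s['time_s'])
    if F[1]>16: break
b=look('8'); print(b,s['position'])
E
```

```text
[-1.2386  5.6289  0.7456]
64 [-1.6467  8.1425] [ 1.3566  0.5094 -0.2861] 19.1583
63 [-2.3943  8.6263] [ 1.4501  0.4772 -0.1765] 19.5083
62 [-1.267   9.4099] [ 1.5126  0.4286 -0.1136] 19.8583
61 [0.138  7.6794] [ 1.6025  0.3968 -0.0709] 20.2083
60 [-0.6783  8.5597] [ 1.5649  0.3481 -0.0648] 20.5583
59 [-0.3645  8.8848] [1.5748 0.2896 0.0028] 20.9083
58 [-1.5752 11.6639] [ 1.998   0.4307 -0.0949] 21.2583
57 [-0.6751 18.5376] [ 2.8283  0.7361 -0.299 ] 21.6083
scene [ 553.9 -172.6  189.9  100.6    9.2] [535.8 -43.5 114.1  81.5   9.1] [ 2.86 60.31 -0.13]
side [ 550.2 -177.5  189.7  102.9    9.5] [532.  -50.6 113.8  81.    9.2] [ 3.11 58.15 -0.33]
[ 2.9865 59.2335 -0.2285] [ 0.5223 -0.0033 -0.0282]
```

```bash
python3 - <<'E'
from push import *
off=(-4.37,44.53)
t,_=tcp_for([1.5,130,0],off); move_straight([*t,-.028],speed=.08)
print(read_state()['force'])
t,_=tcp_for([1.5,160,0],off); move_straight([*t,.25],speed=.15)
pause(.5); print(look('9'), read_state()['time_s'],read_state()['force'])
c=load('scene9'); s=load('side9')
cv2.imwrite('pics/m9.png',cv2.hconcat([cv2.resize(c['color'][190:290,250:350],(400,400),interpolation=2),cv2.resize(s['color'][130:290,280:440],(400,400),interpolation=2)]))
# bystander displacement
for n in('scene','side'):
    A=load(n+'0');B=load(n+'9'); d=np.abs(A['color'].astype(int)-B['color']).max(2)>40
    if n=='scene': R={'dishes':(190,255,240,300),'beaker':(380,200,435,245),'rack':(330,300,385,372),'bottle':(180,330,225,372)}
    else: R={'dishes':(278,260,310,290),'beaker':(380,160,410,200),'rack':(404,218,450,275),'bottle':(315,268,350,332)}
    print(n,{k:int(d[v[1]:v[3],v[0]:v[2]].sum()) for k,v in R.items()})
E
```

```text
[-0.4667 -0.3181  0.2019]
scene [ 553.8 -172.4  190.1  100.4    9. ] [536.  -43.6 113.9  81.8   8.8] [ 2.63 59.94 -0.21]
side [ 550.6 -176.7  190.   102.1    8.8] [532.3 -50.2 114.   82.7   8.5] [ 1.42 57.76 -0.36]
[ 2.0223 58.853  -0.2856] 25.3917 [0.1622 0.5067 0.6879]
scene {'dishes': 0, 'beaker': 0, 'rack': 0, 'bottle': 0}
side {'dishes': 0, 'beaker': 0, 'rack': 0, 'bottle': 0}
```

View pics/m9.png

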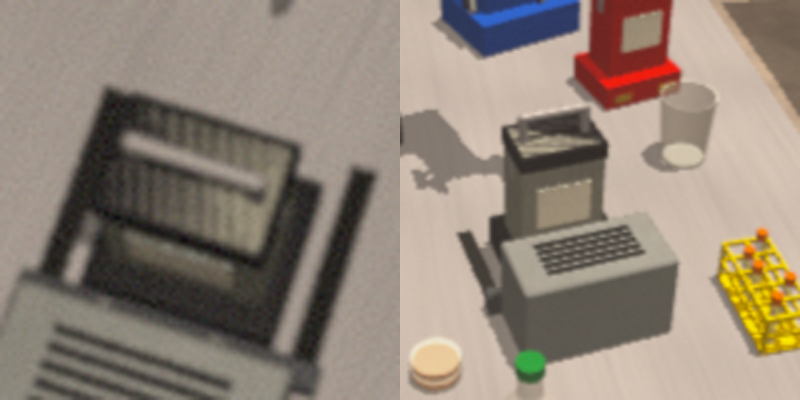

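The base sits against the bar between the strips, and the hand is clear. I'm handing in.

```bash
python3 -c "
from cell import *
close_job()"
```

```text
the job is handed in; nothing more can be done
```

I pushed the small grey battery box about 155 mm into the charger. Both open fingertips were on the +y side of its base, with the hand tilted back 30°, and the job is handed in at about 25 s of the 51 s allowed.

**Final position:** averaged over the scene and side cameras, in the stop-bar frame, the box is 2 mm off centre, 59 mm out from the bar face and rotated 0.3° (0.005 rad). Pushing force rose from about 9 to 18 N over the last 2 mm, which fits the base seating against the bar. The box looks upright in both views.

**Hand and bystanders:** wrist force is near zero with the hand clear. The image areas around the dishes, beaker, rack and bottle are unchanged from the start.

**What disagreed:**
- **Fingertips:** the open tips were about 48 mm behind the reported TCP, where I expected 13 mm. On my first approach they were above the base and heading for the case. I saw this in the wrist camera before anything touched, backed off and lowered the hand.
- **Cameras:** the scene and side cameras differ by 4–6 mm in absolute position. They agree within about 2 mm when the box is measured relative to the charger.
- **Centring:** sighting the base against the strips partway through put the box 3–5 mm further left than the case-based measurement. That is still inside the 15 mm tolerance.

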